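Shift the gear selector into third

ROBOT

A 7-joint arm with a two-finger parallel gripper is mounted at the origin on a cart in front of the work surface, level with it; the furniture and walls round the work are solid. World frame = base frame: x ahead of the robot, y to its left, z up, the work surface at z = 0. Lengths are in m, angles in degrees, forces in N, time in s.
With the tool pointing down it reaches from about 0.425 to 0.875 m from the base axis. Payload 4.7 kg.
Tool frame: the origin (TCP) lies at the very end of the fingers, on their centre line; the grasp point (between the pads) lies 19 mm behind it; z points along the fingers, y is the line along which they close (so a half turn about z gives the same grasp; the last joint's range is limited). The gripper opens to 87 mm and grips with 3 to 60 N. Pads are 19 mm wide; open, the fingers measure 117 mm over their backs; the gripper's body (75 mm by 190 mm) begins 51 mm behind the grasp point.
Start: joints at [67.386, 18.392, -4.016, 83.108, 1.295, 78.541, -3.26], TCP at [0.258, -0.596, 0.19] pointing down, gripper open.
Joint ranges: [-163.93, 163.93], [-17.29, 119.83], [-79.2, 71.16], [3.27, 140.29], [-89.18, 269.18], [5.43, 117.66], [-154.24, 154.24]. Speed limits (degrees/s): [147.25, 147.25, 180, 180, 180, 180, 180].

INTERFACE

Orientations are given as [roll, pitch, yaw] about the fixed x, y, z axes, in that order (R = Rz(yaw) Ry(pitch) Rx(roll)).
In Python, from cell import get_obs, eyes, env gives the robot as it stands.
- The arm moves only by the tool servo_tool, never from a script. Its argument "series" is a list that holds one entry, the list of rows, each a list of 7 numbers: the shift along the tool's x, y, z in units of 300 mm (1.0 is 300 mm), then the turn, a rotation vector about the tool's x, y, z in units of pi rad (1.0 is pi rad), then the opening, from 0 (shut) to 1 (fully open). In form: [[[tx, ty, tz, wx, wy, wz, gripper], ...]]. A call has 1 to 12 rows; each row is the pose to reach, as a shift and turn from the pose commanded when the call began, along the tool's axes at that moment, turning the shorter way round; what a row does not reach only later rows make up. A row lasts 1/12 s, in which the tool goes at most 41.7 mm and 7.16 degrees, less where a joint would pass 70% of its speed; a pose out of reach is approached as far as the arm can. A call with a number of a shift or a turn outside -1 to 1 is refused whole. A call with a gripper value outside its range is refused whole. The fingers move at their own pace and stop on an object; "grip_force" is the grip in N (left out, the last holds). Time passes only in rows, so rows that repeat a pose let the fingers close. It gives the time, the measured TCP pose, the force, the opening and the grip force at its end, in the units of the state.
- get_obs(): the state, without advancing time (a new reading comes with each control period).
- eyes.read_camera(name): name is "scene" or "top"; returns a dict with "frame" (420x560x3 uint8, red, green, blue), "depth" (420x560 float32, m along the optical axis (not along the pixel's ray), 0 where there is no reading), "fx", "fy", "cx", "cy" (pixels), "distortion" ([k1, k2, p1, p2, k3] as OpenCV has them; the pictures are not rectified), "origin" and "rotation" of the camera in the world. Camera axes: x right, y down, z forward; pixel columns grow to the right and rows downward; lengths in m; the calibration is good to about 2 mm. A picture is of the moment at which its call begins.
- env.sign_off(): hands the job in; it is judged then, once.
The state is a dict: "time_s": time; "qpos": joint angles; "joint_velocities": joint speeds; "effort": joint torques, N m; "tool_pos": TCP position; "tool_rot": TCP orientation; "force": force on the tool from outside, world axes, zero at the start; "wrist_torque": the same for the moment, N m; "grip_width": finger opening in m; "grasp_force": force on a finger pad.
Only numpy, scipy, OpenCV 4.12 (cv2) and the standard library are available. Lean on these libraries where they do the work, as an engineer would, in place of code of your own. Each camera call takes 0.05 s, during which the arm holds its last target. There are 200 camera calls.

TASK

Shift the gear lever on the bench into third, the forward right-hand slot of its H-shaped gate, pushing it with the fingers: bring it from where it stands in the left-hand slots to the neutral crossing, push it across to the right, then forward (away from the robot) as far as it goes. Do not slip back into reverse, the rear right-hand slot, and do not grip the lever. Leave the weight, screwdriver, tape roll and mug where they are.

Things in the scene. Friction and masses are not known exactly. Their poses are not given: they have to be found in the camera images.
- selector: gear selector fixed to the bench: dark base plate 190 (along its x) x 150 x 8 mm, under a grey housing 130 x 120 mm topped by an plain steel gate plate, 89 mm above the bench. Origin: centre of the underside. Its x axis points forward (away from the robot, yawed up to 0.4 rad), y left, z up. The lever tilts about a pivot on its z axis, 22 mm above the bench
- gate (a point): centre of the H-shaped gate, on the upper side of the plate. Slots 14 mm wide: one along x at 20 mm left (y +), one at 20 mm right, both open from x = -29 to +29 mm, joined by the neutral crossing along y at x = 0, its inner corners rounded by 6 mm. First gear is forward left, second rear left, third forward right, reverse rear right
- handle (a point): point on the lever's axis in its grip, 120 mm from the pivot. Black round grip, 40 to 44 mm thick, from 88 to 150 mm from the pivot (top 172 mm above the bench when upright), on a steel stem 11 mm thick. In the selector's frame the point is x = 120 sin f, y = -120 sin a cos f, z = 22 + 120 cos a cos f (mm), f and a being the joints lever_fore and lever_across
- lever_across (a joint): sideways tilt of the lever (rad): negative left, positive right; about -0.30 in the left-hand slots, where it starts, +0.30 in the right-hand ones (0.02 of play). The lever takes about 2 N at the grip to move and stays where it is left: no spring or detent
- lever_fore (a joint): fore and aft tilt of the lever (rad): 0 in the neutral crossing, positive forward, negative rearward. The slot ends stop it at about +0.33 and -0.33; between the two slots the crossing leaves only 0.02 either way. It starts anywhere from -0.30 to +0.30, in the left-hand slots
- weight: bystander: steel check weight, 30 mm across, 48 mm tall, standing to the left of the unit; origin at the centre of its underside
- driver: bystander: screwdriver with a yellow handle, 152 mm long along its y axis, 22 mm thick, lying to the right of the unit; origin below its middle on the bench
- tape: bystander: roll of masking tape, 96 mm across, 25 mm high, lying on the bench left of the unit; origin at the centre of its underside
- mug: bystander: mug, 86 mm across (116 mm with its handle), 94 mm tall, standing far to the left; origin at the centre of its underside

How it is judged:
By the outcome, as a careful person would: the job done as asked, in the order asked, and still so for the second after the job is handed in, with the robot touching nothing.
It also fails if it takes over 51 s, if anything falls off the work surface, if the arm or the gripper's body presses on something with over 40 N, if the wrist force passes 120 N, or if a joint passes its speed limit or range.

## Working session

There is one attempt and no reset: what is moved stays moved. The work goes in short steps, Python scripts to look and compute and a tool call to move; the robot and the scene stay as the last step left them, time stands still between calls to the robot, and variables do not carry over. Pictures are saved under pics/ and viewed, at most 10 in all, crops included, and the job is handed in when it is done.

Besides the shell and the picture viewer there is one more tool, called after "Emit:" by a JSON object that holds its "method" and its "body". servo_tool: Moves the arm, as the interface text tells. Shifts and turns lie within -1 to 1; 1 stands for 300 mm of shift or pi rad of turn. Its arguments: {"type":"object","properties":{"series":{"type":"array"},"grip_force":{"type":"number"}},"required":["series"]}

```bash
mkdir -p pics; cat > h.py <<'E'
import numpy as np, cv2
from cell import get_obs, eyes, env
def cam(n):
    c=eyes.read_camera(n); c['K']=np.array([[c['fx'],0,c['cx']],[0,c['fy'],c['cy']],[0,0,1.]]); return c
def save(c,f): cv2.imwrite('pics/'+f,c['frame'][:,:,::-1])
def rays(c,px):
    p=cv2.undistortPoints(np.array(px,float).reshape(-1,1,2),c['K'],np.array(c['distortion'],float)).reshape(-1,2)
    return np.c_[p,np.ones(len(p))]
def plane(c,px,z):
    d=rays(c,px)@np.array(c['rotation']).T; o=np.array(c['origin']); return o+d*((z-o[2])/d[:,2])[:,None]
def cloud(c):
    v,u=np.mgrid[:420,:560]; r=rays(c,np.c_[u.ravel(),v.ravel()])*c['depth'].reshape(-1,1)
    return (r@np.array(c['rotation']).T+np.array(c['origin'])).reshape(420,560,3)
E
python3 - <<'E'
from h import *
o=get_obs(); print({k:np.round(o[k],3) for k in('time_s','tool_pos','tool_rot','force','grip_width')})
for n in('top','scene'):
    c=cam(n); save(c,n+'0.png'); print(n,c['origin'],np.round(c['rotation'],3).tolist(),c['fx'])
E
```

```text
{'time_s': np.float64(0.0), 'tool_pos': array([ 0.258, -0.596,  0.189]), 'tool_rot': array([-1.79892e+02,  6.00000e-03,  2.34240e+01]), 'force': array([-0.008, -0.477,  0.023]), 'grip_width': np.float64(0.087)}
top [0.19701116 0.00783528 1.36752096] [-168.148, 0.249, -86.546] 533.6535207535306
scene [-0.04685883  0.51812925  0.95627143] [-139.783, 0.333, -132.689] 416.81370422669323
```

```bash
python3 - <<'E'
s=open('h.py').read()
s=s.replace("; return c\n","; c['rotation']=Rotation.from_euler('xyz',c['rotation'],degrees=True).as_matrix(); return c\n",1)
s="from scipy.spatial.transform import Rotation\n"+s
open('h.py','w').write(s)
E
```

```text
(no output)
```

View pics/top0.png

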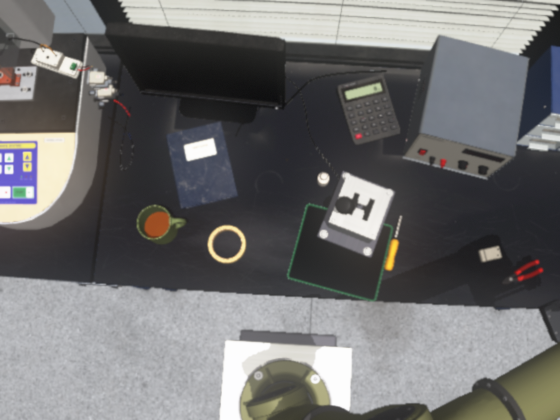

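View pics/scene0.png

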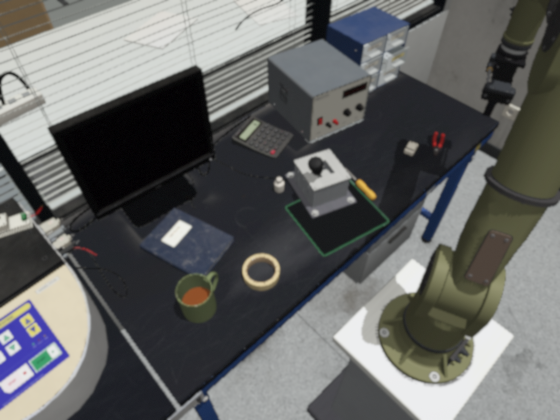

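```bash
cat >> h.py <<'E'
def world(c): return cloud(c)
E
python3 - <<'E'
from h import *
for n,(u0,u1,v0,v1) in dict(top=(300,420,150,270),scene=(270,380,130,225)).items():
    c=cam(n); P=cloud(c)[v0:v1,u0:u1]; F=c['frame'][v0:v1,u0:u1].astype(int)
    cv2.imwrite(f'pics/crop_{n}.png',cv2.resize(c['frame'][v0:v1,u0:u1,::-1],None,fx=5,fy=5,interpolation=cv2.INTER_CUBIC))
    ok=c['depth'][v0:v1,u0:u1]>0
    br=F.min(2)>150
    z=P[...,2]
    m=ok&(abs(z-.089)<.008)&br
    # biggest bright region via ray onto plane
    k,l,s,_=cv2.connectedComponentsWithStats((m).astype(np.uint8)); i=1+np.argmax(s[1:,4])
    pl=l==i; v,u=np.nonzero(pl); q=plane(c,np.c_[u+u0,v+v0],.089)
    r=cv2.minAreaRect((q[:,:2]*1000).astype(np.float32)); print(n,'plate z',np.median(z[pl]),'rect',r,pl.sum(), cv2.boxPoints(r).round(1).tolist())
    h=ok&(z>.115)&(z<.19); hp=P[h]; print('handle',h.sum(),hp.mean(0).round(4),np.percentile(hp,[2,50,98],axis=0).round(4).tolist(), 'px',(np.argwhere(h).mean(0)+[v0,u0]).round(1))
    b=ok&(abs(z)<.006); print('bench z',np.median(z[b]))
E
```

```text
top plate z 0.0892791264062962 rect ((489.5696716308594, -158.76776123046875), (120.84236145019531, 131.42897033691406), 71.52278900146484) 2002 [[408.1000061035156, -195.1999969482422], [532.7000122070312, -236.89999389648438], [571.0, -122.30000305175781], [446.3999938964844, -80.5999984741211]]
handle 285 [ 0.4748 -0.1122  0.1588] [[0.457, -0.1371, 0.1237], [0.4741, -0.1119, 0.1614], [0.4948, -0.0925, 0.1682]] px [204.8 344.6]
bench z 0.0010467188504776903
scene plate z 0.08814065287639783 rect ((490.9668273925781, -157.91708374023438), (120.32583618164062, 129.92599487304688), 70.91107177734375) 894 [[409.8999938964844, -193.5], [532.7000122070312, -236.0], [572.0, -122.30000305175781], [449.29998779296875, -79.80000305175781]]
handle 221 [ 0.4724 -0.1068  0.152 ] [[0.4574, -0.1276, 0.1188], [0.4709, -0.1065, 0.1563], [0.4932, -0.0913, 0.1664]] px [164.9 315.6]
bench z 0.00012570098284803155
```

View pics/crop_top.png

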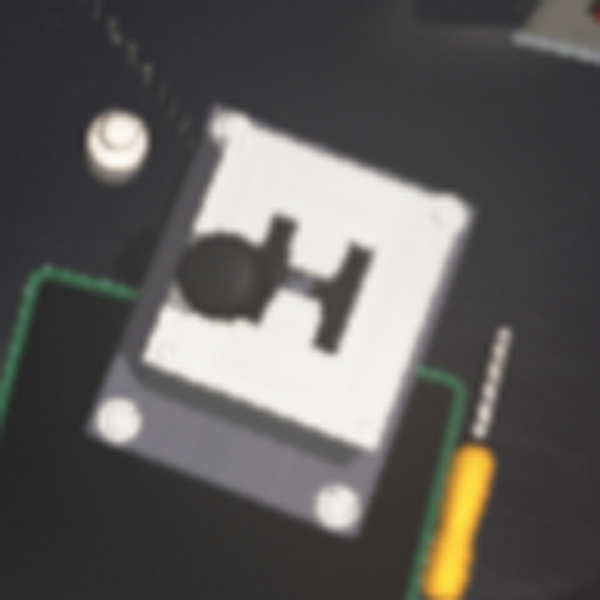

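View pics/crop_scene.png

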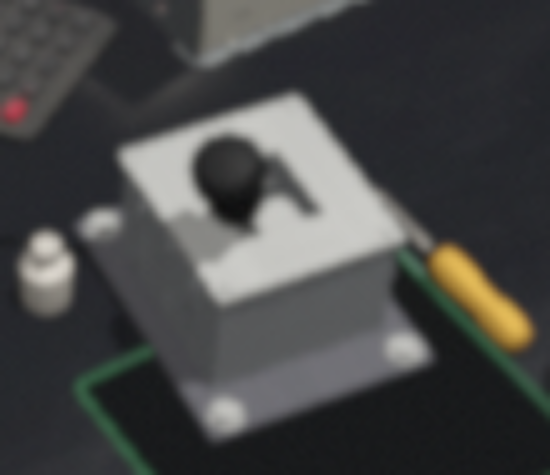

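```bash
cat >> h.py <<'E'
YAW=np.radians(-18.7); X=np.array([np.cos(YAW),np.sin(YAW)]); Y=np.array([-X[1],X[0]]); C=np.array([.4902,-.1583])
def sel(p): d=np.atleast_2d(p)[:,:2]-C; return np.c_[d@X,d@Y]*1000
def move(sx,sy,z):
    """shift from present pose to selector-frame point (mm), in tool units; turn about tool z to align"""
    o=get_obs(); R=Rotation.from_euler('xyz',o['tool_rot'],degrees=True)
    t=np.r_[C+(X*sx+Y*sy)/1000,z]; T=Rotation.from_euler('xyz',[180,0,np.degrees(YAW)],degrees=True)
    print('sel now',sel(o['tool_pos']).round(1),np.round(o['tool_pos'],4),'target',t.round(3),'shift',(R.inv().apply(t-o['tool_pos'])/.3).round(4),'turn',((R.inv()*T).as_rotvec()/np.pi).round(4),'F',np.round(o['force'],1))
def lever():
    for n in('top','scene'):
        c=cam(n); P=cloud(c); S=sel(P.reshape(-1,3)).reshape(420,560,2); z=P[...,2]
        m=(c['depth']>0)&(abs(S)<85).all(2)&(z>.125)&(z<.18)&(c['frame'].max(2)<110)
        print(n,'grip',m.sum(),S[m].mean(0).round(1),'z',z[m].mean().round(3),'range',np.percentile(S[m],[2,98],axis=0).round(1).tolist())
E
python3 - <<'E'
from h import *
lever()
c=cam('top'); v,u=np.mgrid[150:270,300:420]; px=np.c_[u.ravel(),v.ravel()]
s=sel(plane(c,px,.089)); g=c['frame'][px[:,1],px[:,0]].min(1)
m=(abs(s[:,0])<45)&(s[:,1]<-8)&(s[:,1]>-45)&(g<130)
r=m&(abs(s[:,0])>12)
print('right slot',s[m].min(0),s[m].max(0),s[r].mean(0),'fore/aft end',np.percentile(s[m,0],[1,99]),'y',np.percentile(s[r,1],[5,95]))
f=np.polyfit(s[r,0],s[r,1],1); print('slope deg',np.degrees(np.arctan(f[0])))
move(-85,35,.19)
E
```

```text
top grip 259 [-30.2  38.9] z 0.16 range [[-47.3, 17.6], [-13.0, 59.1]]
scene grip 186 [-34.4  43.3] z 0.154 range [[-47.0, 23.5], [-15.4, 60.1]]
right slot [-27.32931364 -25.85730774] [26.32616734 -8.09318785] [ -0.60462228 -20.05819102] fore/aft end [-26.33222567  25.7534399 ] y [-25.1231479  -15.14536675]
slope deg -0.21475786690994064
sel now [[ -79.2 -489.3]] [ 0.2583 -0.5964  0.1898] target [ 0.421 -0.098  0.19 ] shift [ 1.1578e+00 -1.3092e+00 -4.0000e-04] turn [-1.00e-04  1.00e-04  2.34e-01] F [-0.8  0.1 -0.8]
```

Emit:
{"method": "servo_tool", "body": {"series": [[[0.14, -0.16, 0, 0, 0, 0.03, 0], [0.24, -0.27, 0, 0, 0, 0.06, 0], [0.33, -0.37, 0, 0, 0, 0.08, 0], [0.42, -0.47, 0, 0, 0, 0.1, 0], [0.5, -0.56, 0, 0, 0, 0.117, 0], [0.58, -0.65, 0, 0, 0, 0.117, 0], [0.58, -0.65, 0, 0, 0, 0.117, 0], [0.58, -0.65, 0, 0, 0, 0.117, 0]]]}}

```text
time_s: 1.02
tool_pos: [0.3427, -0.3446, 0.1906]
tool_rot: [180.0, -0.1, 2.8]
force: [-1.0, -0.7, 0.0]
grip_width: 0.0419
grasp_force: 0.0
```

```bash
python3 -c "
from h import *
move(-75,35,.19)"
```

```text
sel now [[ -80.  -223.8]] [ 0.3427 -0.3446  0.1906] target [ 0.43  -0.101  0.19 ] shift [ 0.3313 -0.7965  0.002 ] turn [ 1.000e-04 -3.000e-04  1.193e-01] F [-1.  -0.7  0. ]
```

Emit:
{"method": "servo_tool", "body": {"series": [[[0.05, -0.12, 0, 0, 0, 0.03, 0], [0.1, -0.24, 0, 0, 0, 0.06, 0], [0.15, -0.36, 0, 0, 0, 0.08, 0], [0.2, -0.48, 0, 0, 0, 0.1, 0], [0.25, -0.6, 0, 0, 0, 0.119, 0], [0.29, -0.7, 0, 0, 0, 0.119, 0], [0.33, -0.797, 0, 0, 0, 0.119, 0], [0.33, -0.797, 0, 0, 0, 0.119, 0], [0.33, -0.797, 0, 0, 0, 0.119, 0], [0.33, -0.797, 0, 0, 0, 0.119, 0]]]}}

```text
time_s: 1.85
tool_pos: [0.4295, -0.1072, 0.19]
tool_rot: [180.0, -0.0, -19.2]
force: [-0.6, 0.4, 0.3]
grip_width: 0.0006
grasp_force: 0.0
```

```bash
python3 -c "
from h import *
move(-75,35,.118)"
```

```text
sel now [[-73.9  29. ]] [ 0.4295 -0.1072  0.19  ] target [ 0.43  -0.101  0.118] shift [-0.0037 -0.0203  0.2399] turn [ 0.0002 -0.     -0.0025] F [-0.6  0.4  0.3]
```

Emit:
{"method": "servo_tool", "body": {"series": [[[0, 0, 0, 0, 0, 0, 0], [0, 0, 0.08, 0, 0, 0, 0], [0, 0, 0.16, 0, 0, 0, 0], [0, 0, 0.24, 0, 0, 0, 0], [0, 0, 0.24, 0, 0, 0, 0], [0, 0, 0.24, 0, 0, 0, 0]]]}}

```text
time_s: 2.35
tool_pos: [0.4284, -0.1063, 0.1173]
tool_rot: [-180.0, 0.2, -19.2]
force: [-0.1, -0.3, 0.5]
grip_width: 0.0003
grasp_force: 0.0
```

```bash
python3 -c "
from h import *
move(-30.5,35,.118)"
```

```text
sel now [[-75.2  29.4]] [ 0.4284 -0.1063  0.1173] target [ 0.473 -0.115  0.118] shift [ 0.1489 -0.0198 -0.0027] turn [-0.0001  0.0009 -0.0027] F [-0.1 -0.3  0.5]
```

Emit:
{"method": "servo_tool", "body": {"series": [[[0, -0.02, 0, 0, 0, -0.003, 0], [0.02, -0.02, 0, 0, 0, -0.003, 0], [0.04, -0.02, 0, 0, 0, -0.003, 0], [0.06, -0.02, 0, 0, 0, -0.003, 0], [0.08, -0.02, 0, 0, 0, -0.003, 0], [0.1, -0.02, 0, 0, 0, -0.003, 0], [0.115, -0.02, 0, 0, 0, -0.003, 0], [0.13, -0.02, 0, 0, 0, -0.003, 0], [0.14, -0.02, 0, 0, 0, -0.003, 0], [0.145, -0.02, 0, 0, 0, -0.003, 0], [0.145, -0.02, 0, 0, 0, -0.003, 0], [0.145, -0.02, 0, 0, 0, -0.003, 0]]]}}

```text
time_s: 3.35
tool_pos: [0.4727, -0.114, 0.1178]
tool_rot: [180.0, -0.0, -18.5]
force: [0.3, -0.6, -0.4]
grip_width: 0.0006
grasp_force: 0.3
```

```bash
python3 -c "
from h import *
move(-30.5,35,.118)"
```

```text
sel now [[-30.8  36.3]] [ 0.4727 -0.114   0.1178] target [ 0.473 -0.115  0.118] shift [ 0.0009  0.0045 -0.0005] turn [ 0.     -0.0001  0.001 ] F [ 0.3 -0.6 -0.4]
```

Emit:
{"method": "servo_tool", "body": {"series": [[[-0.1, 0, 0, 0, 0, 0, 0], [-0.145, -0.05, 0, 0, 0, 0, 0], [-0.145, -0.15, 0, 0, 0, 0, 0], [-0.145, -0.22, 0, 0, 0, 0, 0], [-0.145, -0.22, 0, 0, 0, 0, 0], [-0.145, -0.22, 0, 0, 0, 0, 0]]]}}

```text
time_s: 3.85
tool_pos: [0.4527, -0.0369, 0.1182]
tool_rot: [180.0, -0.1, -18.4]
force: [-0.1, 0.2, -0.2]
grip_width: 0.0004
grasp_force: 0.0
```

```bash
python3 -c "
from h import *
move(0,95,.118); lever()
c=cam('top'); cv2.imwrite('pics/n1.png',cv2.resize(c['frame'][150:270,280:420,::-1],None,fx=5,fy=5,interpolation=cv2.INTER_CUBIC))"
```

```text
sel now [[-74.4 103. ]] [ 0.4527 -0.0369  0.1182] target [ 0.521 -0.068  0.118] shift [0.2479 0.0281 0.0009] turn [ 0.0002 -0.0004  0.0019] F [-0.1  0.2 -0.2]
top grip 99 [-2.4 31.2] z 0.165 range [[-18.6, 18.6], [10.6, 41.9]]h.py:27: RuntimeWarning: Mean of empty slice.
  print(n,'grip',m.sum(),S[m].mean(0).round(1),'z',z[m].mean().round(3),'range',np.percentile(S[m],[2,98],axis=0).round(1).tolist())
  ret = um.true_divide(
  ret = ret.dtype.type(ret / rcount)
Traceback (most recent call last):
  File "h.py", line 27, in lever
    print(n,'grip',m.sum(),S[m].mean(0).round(1),'z',z[m].mean().round(3),'range',np.percentile(S[m],[2,98],axis=0).round(1).tolist())
                                                                                  ~~~~~~~~~~~~~^^^^^^^^^^^^^^^^^^^^
IndexError: index -1 is out of bounds for axis 0 with size 0
```

Emit:
{"method": "servo_tool", "body": {"series": [[[0.1, 0, 0, 0, 0, 0.002, 0], [0.2, 0, 0, 0, 0, 0.002, 0], [0.248, 0, 0, 0, 0, 0.002, 0], [0.248, 0.02, 0, 0, 0, 0.002, 0], [0.248, 0.03, 0, 0, 0, 0.002, 0], [0.248, 0.03, 0, 0, 0, 0.002, 0]]]}}

```text
time_s: 4.45
tool_pos: [0.5185, -0.0713, 0.1174]
tool_rot: [179.9, 0.1, -19.0]
force: [0.9, -0.9, 0.1]
grip_width: 0.0003
grasp_force: 0.0
```

```bash
sed -i "s/^        print(n,'grip'/        if m.sum()>20: print(n,'grip'/" h.py; python3 -c "
from h import *
move(0,40,.118); lever()
c=cam('top'); a=c['frame'][150:270,280:420,::-1]; b=cam('scene')['frame'][110:230,260:400,::-1]
cv2.imwrite('pics/n1.png',cv2.resize(np.hstack([a,b]),None,fx=2.8,fy=2.8,interpolation=cv2.INTER_CUBIC))"
```

```text
sel now [[-1.1 91.5]] [ 0.5185 -0.0713  0.1174] target [ 0.503 -0.12   0.118] shift [ 0.0045  0.1715 -0.0019] turn [ 0.0004  0.0005 -0.0018] F [ 0.9 -0.9  0.1]
scene grip 219 [-8.9 46. ] z 0.155 range [[-22.2, 26.5], [13.6, 82.6]]
```

View pics/n1.png

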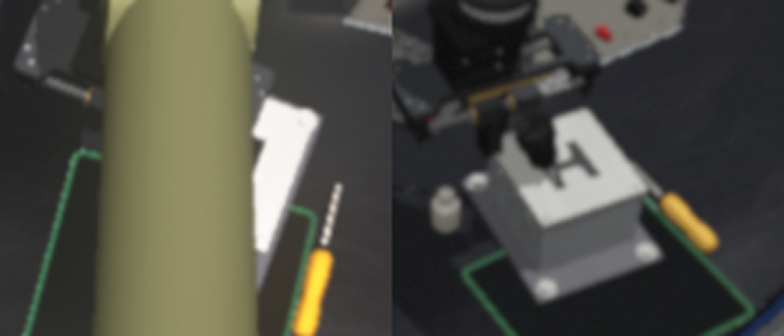

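Emit:
{"method": "servo_tool", "body": {"series": [[[0.004, 0.02, 0, 0, 0, 0, 0], [0.004, 0.035, 0, 0, 0, 0, 0], [0.004, 0.05, 0, 0, 0, 0, 0], [0.004, 0.065, 0, 0, 0, 0, 0], [0.004, 0.08, 0, 0, 0, 0, 0], [0.004, 0.09, 0, 0, 0, 0, 0]]]}}

```text
time_s: 5.15
tool_pos: [0.513, -0.0953, 0.1185]
tool_rot: [-179.9, -0.1, -18.9]
force: [0.8, 3.2, 1.6]
grip_width: 0.0005
grasp_force: 1.4
```

```bash
python3 -c "
from h import *
move(0,7,.118); lever()"
```

```text
sel now [[ 1.4 67. ]] [ 0.513  -0.0953  0.1185] target [ 0.492 -0.152  0.118] shift [-0.0039  0.1999  0.0013] turn [-0.0004 -0.0003 -0.001 ] F [0.8 3.2 1.6]
scene grip 255 [-9.6 45.1] z 0.159 range [[-23.0, 21.8], [10.9, 74.6]]
```

Emit:
{"method": "servo_tool", "body": {"series": [[[0, 0.015, 0, 0, 0, 0, 0], [0, 0.03, 0, 0, 0, 0, 0], [0, 0.045, 0, 0, 0, 0, 0], [0, 0.06, 0, 0, 0, 0, 0], [0, 0.075, 0, 0, 0, 0, 0], [0, 0.09, 0, 0, 0, 0, 0]]]}}

```text
time_s: 5.75
tool_pos: [0.5033, -0.1219, 0.1178]
tool_rot: [180.0, 0.0, -18.9]
force: [1.1, 1.6, 1.4]
grip_width: 0.0006
grasp_force: 0.9
```

```bash
python3 -c "
from h import *
move(0,7,.118); lever()"
```

```text
sel now [[ 0.7 38.6]] [ 0.5033 -0.1219  0.1178] target [ 0.492 -0.152  0.118] shift [-0.0021  0.1055 -0.0006] turn [ 0.0001  0.0001 -0.0011] F [1.1 1.6 1.4]
scene grip 256 [-9.8 18.3] z 0.16 range [[-22.2, -5.9], [9.4, 46.6]]
```

Emit:
{"method": "servo_tool", "body": {"series": [[[0, 0.015, 0, 0, 0, 0, 0], [0, 0.03, 0, 0, 0, 0, 0], [0, 0.045, 0, 0, 0, 0, 0], [0, 0.06, 0, 0, 0, 0, 0], [0, 0.075, 0, 0, 0, 0, 0], [0, 0.085, 0, 0, 0, 0, 0], [0, 0.095, 0, 0, 0, 0, 0]]]}}

```text
time_s: 6.43
tool_pos: [0.4943, -0.1487, 0.118]
tool_rot: [180.0, -0.0, -18.9]
force: [0.1, 1.3, 1.1]
grip_width: 0.0004
grasp_force: 0.8
```

Emit:
{"method": "servo_tool", "body": {"series": [[[0, 0.005, 0, 0, 0, 0, 0], [0, 0.01, 0, 0, 0, 0, 0]]]}}

```text
time_s: 6.6
tool_pos: [0.4934, -0.1512, 0.1179]
tool_rot: [180.0, 0.0, -18.9]
force: [1.1, 0.2, 0.8]
grip_width: 0.0008
grasp_force: 0.7
```

```bash
python3 -c "
from h import *
move(0,5,.118); lever()"
```

```text
sel now [[0.8 7.7]] [ 0.4934 -0.1512  0.1179] target [ 0.492 -0.154  0.118] shift [-0.0025  0.009  -0.0003] turn [ 0.0001  0.     -0.001 ] F [1.1 0.2 0.8]
scene grip 263 [-10.1 -10.5] z 0.158 range [[-22.2, -36.6], [8.9, 16.4]]
```

Emit:
{"method": "servo_tool", "body": {"series": [[[0, 0.005, 0, 0, 0, 0, 0], [0, 0.01, 0, 0, 0, 0, 0]]]}}

```text
time_s: 6.87
tool_pos: [0.4925, -0.1536, 0.1178]
tool_rot: [-180.0, 0.0, -18.8]
force: [-0.2, 1.4, 0.4]
grip_width: 0.0008
grasp_force: 0.6
```

Emit:
{"method": "servo_tool", "body": {"series": [[[0, 0.005, 0, 0, 0, 0, 0], [0, 0.01, 0, 0, 0, 0, 0]]]}}

```text
time_s: 7.03
tool_pos: [0.4914, -0.1567, 0.1178]
tool_rot: [180.0, 0.0, -18.9]
force: [0.4, 1.6, -0.4]
grip_width: 0.0001
grasp_force: 0.6
```

Emit:
{"method": "servo_tool", "body": {"series": [[[0, 0.005, 0, 0, 0, 0, 0], [0, 0.01, 0, 0, 0, 0, 0]]]}}

```text
time_s: 7.2
tool_pos: [0.4904, -0.1596, 0.1177]
tool_rot: [180.0, 0.0, -18.9]
force: [0.5, 1.4, -1.3]
grip_width: 0.0008
grasp_force: 0.5
```

Emit:
{"method": "servo_tool", "body": {"series": [[[0, 0.005, 0, 0, 0, 0, 0], [0, 0.01, 0, 0, 0, 0, 0]]]}}

```text
time_s: 7.37
tool_pos: [0.4894, -0.1624, 0.1178]
tool_rot: [180.0, 0.0, -18.9]
force: [0.5, 1.4, 0.2]
grip_width: 0.0008
grasp_force: 0.5
```

Emit:
{"method": "servo_tool", "body": {"series": [[[0, 0.005, 0, 0, 0, 0, 0], [0, 0.01, 0, 0, 0, 0, 0]]]}}

```text
time_s: 7.53
tool_pos: [0.4885, -0.1653, 0.1179]
tool_rot: [180.0, 0.0, -18.9]
force: [-0.3, 1.4, -0.1]
grip_width: 0.0003
grasp_force: 0.5
```

```bash
python3 -c "
from h import *
move(0,5,.118); lever()
a=cam('scene')['frame'][110:230,260:400,::-1]
cv2.imwrite('pics/n2.png',cv2.resize(a,None,fx=4.5,fy=4.5,interpolation=cv2.INTER_CUBIC))"
```

```text
sel now [[ 0.6 -7.2]] [ 0.4885 -0.1653  0.1179] target [ 0.492 -0.154  0.118] shift [-0.0021 -0.0407 -0.0005] turn [ 0.      0.0001 -0.001 ] F [-0.3  1.4 -0.1]
scene grip 262 [-10.  -24.7] z 0.156 range [[-22.4, -53.3], [9.6, 1.2]]
```

View pics/n2.png

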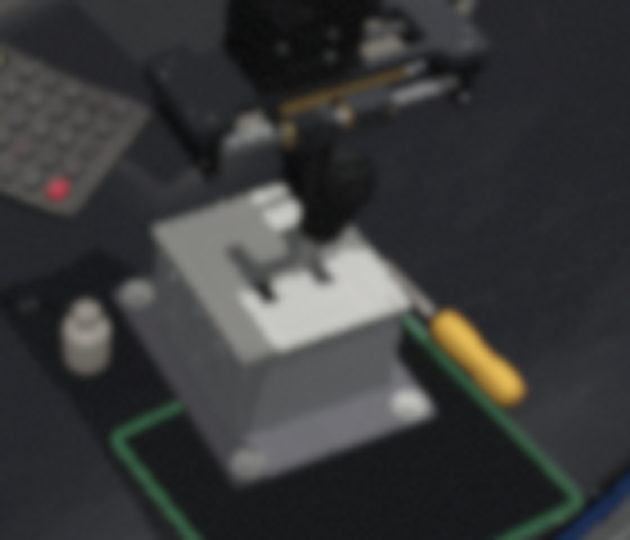

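Emit:
{"method": "servo_tool", "body": {"series": [[[0, 0.005, 0, 0, 0, 0, 0], [0, 0.01, 0, 0, 0, 0, 0]]]}}

```text
time_s: 7.85
tool_pos: [0.4877, -0.1679, 0.118]
tool_rot: [-180.0, -0.0, -18.9]
force: [-0.5, 0.7, -0.7]
grip_width: 0.0004
grasp_force: 0.5
```

Emit:
{"method": "servo_tool", "body": {"series": [[[0, 0.005, 0, 0, 0, 0, 0], [0, 0.01, 0, 0, 0, 0, 0]]]}}

```text
time_s: 8.02
tool_pos: [0.4871, -0.1696, 0.1178]
tool_rot: [-179.9, 0.0, -18.8]
force: [1.5, 5.4, -1.1]
grip_width: 0.0006
grasp_force: 2.4
```

Emit:
{"method": "servo_tool", "body": {"series": [[[0, 0.003, 0, 0, 0, 0, 0], [0, 0.006, 0, 0, 0, 0, 0]]]}}

```text
time_s: 8.18
tool_pos: [0.4869, -0.1701, 0.1178]
tool_rot: [-179.8, 0.0, -18.8]
force: [2.0, 7.0, -2.2]
grip_width: 0.0005
grasp_force: 3.3
```

Emit:
{"method": "servo_tool", "body": {"series": [[[0, -0.08, 0, 0, 0, 0, 0], [0, -0.16, 0, 0, 0, 0, 0], [0, -0.16, 0, 0, 0, 0, 0], [-0.1, -0.16, 0, 0, 0, 0, 0], [-0.2, -0.16, 0, 0, 0, 0, 0], [-0.2, -0.16, 0, 0, 0, 0, 0], [-0.2, -0.06, 0, 0, 0, 0, 0], [-0.2, 0.03, 0, 0, 0, 0, 0], [-0.2, 0.083, 0, 0, 0, 0, 0], [-0.2, 0.083, 0, 0, 0, 0, 0], [-0.2, 0.083, 0, 0, 0, 0, 0]]]}}

```text
time_s: 9.1
tool_pos: [0.4211, -0.178, 0.1181]
tool_rot: [180.0, -0.0, -19.0]
force: [0.7, 0.0, -0.8]
grip_width: 0.0004
grasp_force: 0.0
```

```bash
python3 -c "
from h import *
move(0,-37,.118); lever()
a=cam('scene')['frame'][110:230,260:400,::-1]
cv2.imwrite('pics/n3.png',cv2.resize(a,None,fx=4.5,fy=4.5,interpolation=cv2.INTER_CUBIC))"
```

```text
sel now [[-59.2 -40.8]] [ 0.4211 -0.178   0.1181] target [ 0.478 -0.193  0.118] shift [ 0.1971 -0.0138  0.0005] turn [ 0.0001 -0.0001 -0.0018] F [ 0.7  0.  -0.8]
scene grip 155 [-40.6 -35.9] z 0.156 range [[-72.9, -48.6], [-8.5, -22.0]]
```

View pics/n3.png

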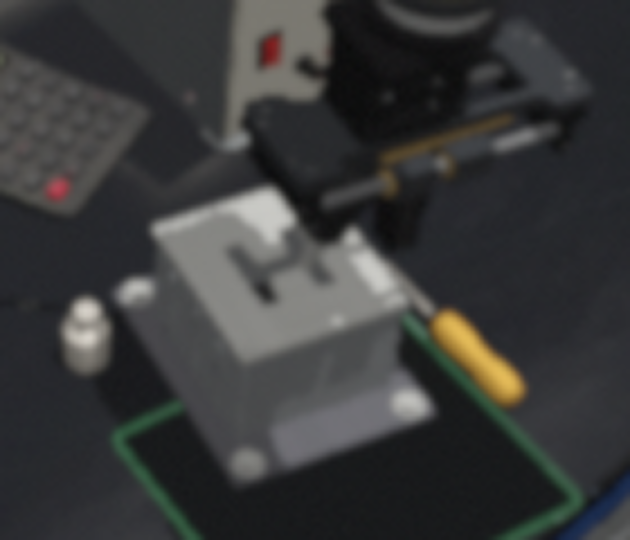

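Emit:
{"method": "servo_tool", "body": {"series": [[[0.03, -0.012, 0, 0, 0, 0, 0], [0.06, -0.012, 0, 0, 0, 0, 0], [0.08, -0.012, 0, 0, 0, 0, 0], [0.1, -0.012, 0, 0, 0, 0, 0], [0.115, -0.012, 0, 0, 0, 0, 0], [0.13, -0.012, 0, 0, 0, 0, 0], [0.145, -0.012, 0, 0, 0, 0, 0], [0.16, -0.012, 0, 0, 0, 0, 0]]]}}

```text
time_s: 9.92
tool_pos: [0.468, -0.1888, 0.118]
tool_rot: [180.0, 0.0, -18.9]
force: [-3.0, 1.1, 5.1]
grip_width: 0.0006
grasp_force: 2.0
```

Emit:
{"method": "servo_tool", "body": {"series": [[[0.01, 0, 0, 0, 0, 0, 0], [0.02, 0, 0, 0, 0, 0, 0]]]}}

```text
time_s: 10.08
tool_pos: [0.4739, -0.1908, 0.118]
tool_rot: [-180.0, -0.0, -18.9]
force: [-2.7, 2.5, 2.4]
grip_width: 0.0005
grasp_force: 1.8
```

Emit:
{"method": "servo_tool", "body": {"series": [[[0.005, 0, 0, 0, 0, 0, 0], [0.01, 0, 0, 0, 0, 0, 0]]]}}

```text
time_s: 10.25
tool_pos: [0.4766, -0.1917, 0.1179]
tool_rot: [-180.0, 0.0, -18.9]
force: [-3.1, 1.5, 2.6]
grip_width: 0.0006
grasp_force: 1.7
```

Emit:
{"method": "servo_tool", "body": {"series": [[[0.005, 0, 0, 0, 0, 0, 0], [0.01, 0, 0, 0, 0, 0, 0]]]}}

```text
time_s: 10.42
tool_pos: [0.4792, -0.1926, 0.1178]
tool_rot: [-180.0, 0.0, -18.9]
force: [-1.0, 2.0, 2.0]
grip_width: 0.0006
grasp_force: 1.6
```

Moving freely; continuing to the stop.

Emit:
{"method": "servo_tool", "body": {"series": [[[0.005, 0, 0, 0, 0, 0, 0], [0.01, 0, 0, 0, 0, 0, 0]]]}}

```text
time_s: 10.58
tool_pos: [0.482, -0.1934, 0.1177]
tool_rot: [-180.0, 0.0, -18.9]
force: [-2.4, 1.7, 0.7]
grip_width: 0.0002
grasp_force: 1.6
```

Emit:
{"method": "servo_tool", "body": {"series": [[[0.005, 0, 0, 0, 0, 0, 0], [0.01, 0, 0, 0, 0, 0, 0]]]}}

```text
time_s: 10.75
tool_pos: [0.4847, -0.1943, 0.1176]
tool_rot: [-180.0, 0.1, -18.9]
force: [-3.0, 2.8, 0.3]
grip_width: 0.0005
grasp_force: 1.5
```

Emit:
{"method": "servo_tool", "body": {"series": [[[0.005, 0, 0, 0, 0, 0, 0], [0.01, 0, 0, 0, 0, 0, 0]]]}}

```text
time_s: 10.92
tool_pos: [0.4875, -0.1953, 0.1175]
tool_rot: [-180.0, 0.1, -18.9]
force: [-2.5, 2.1, -0.3]
grip_width: 0.0006
grasp_force: 1.4
```

```bash
python3 -c "
from h import *
move(0,-37,.118); lever()"
```

```text
sel now [[  9.3 -35.9]] [ 0.4875 -0.1953  0.1175] target [ 0.478 -0.193  0.118] shift [-0.0311  0.0038 -0.0016] turn [-0.0001  0.0003 -0.0009] F [-2.5  2.1 -0.3]
scene grip 192 [ 18.7 -29. ] z 0.153 range [[-3.0, -44.7], [46.6, -17.8]]
```

Emit:
{"method": "servo_tool", "body": {"series": [[[0.005, 0, 0, 0, 0, 0, 0], [0.01, 0, 0, 0, 0, 0, 0]]]}}

```text
time_s: 11.18
tool_pos: [0.4904, -0.1965, 0.1178]
tool_rot: [180.0, 0.0, -18.9]
force: [-1.9, 1.6, -1.4]
grip_width: 0.0004
grasp_force: 1.3
```

Emit:
{"method": "servo_tool", "body": {"series": [[[0.005, 0, 0, 0, 0, 0, 0], [0.01, 0, 0, 0, 0, 0, 0]]]}}

```text
time_s: 11.35
tool_pos: [0.4934, -0.1976, 0.1178]
tool_rot: [180.0, 0.0, -18.9]
force: [-3.0, 2.6, -1.3]
grip_width: 0.0006
grasp_force: 1.4
```

Emit:
{"method": "servo_tool", "body": {"series": [[[0.004, 0, 0, 0, 0, 0, 0], [0.008, 0, 0, 0, 0, 0, 0]]]}}

```text
time_s: 11.52
tool_pos: [0.4946, -0.198, 0.1176]
tool_rot: [180.0, 0.2, -18.9]
force: [-6.2, 2.7, 1.2]
grip_width: 0.0006
grasp_force: 3.3
```

Force is rising; one or two more small pushes to confirm the stop.

Emit:
{"method": "servo_tool", "body": {"series": [[[0.004, 0, 0, 0, 0, 0, 0], [0.008, 0, 0, 0, 0, 0, 0], [0.008, 0, 0, 0, 0, 0, 0]]]}}

```text
time_s: 11.77
tool_pos: [0.4953, -0.1982, 0.1173]
tool_rot: [180.0, 0.4, -18.9]
force: [-8.7, 4.2, 2.5]
grip_width: 0.0005
grasp_force: 5.1
```

Emit:
{"method": "servo_tool", "body": {"series": [[[0.004, 0, 0, 0, 0, 0, 0], [0.008, 0, 0, 0, 0, 0, 0], [0.008, 0, 0, 0, 0, 0, 0]]]}}

```text
time_s: 12.02
tool_pos: [0.4958, -0.1985, 0.1172]
tool_rot: [180.0, 0.6, -18.9]
force: [-13.3, 6.2, 6.1]
grip_width: 0.0003
grasp_force: 7.6
```

Emit:
{"method": "servo_tool", "body": {"series": [[[-0.04, 0, 0, 0, 0, 0, 0], [-0.12, 0, 0, 0, 0, 0, 0], [-0.2, 0, 0, 0, 0, 0, 0], [-0.26, 0, 0, 0, 0, 0, 0], [-0.26, 0, -0.1, 0, 0, 0, 0], [-0.26, 0, -0.2, 0, 0, 0, 0], [-0.26, 0.13, -0.25, 0, 0, 0, 0], [-0.26, 0.26, -0.25, 0, 0, 0, 0], [-0.26, 0.4, -0.25, 0, 0, 0, 0], [-0.26, 0.54, -0.25, 0, 0, 0, 0], [-0.26, 0.67, -0.25, 0, 0, 0, 0], [-0.26, 0.67, -0.25, 0, 0, 0, 0]]]}}

```text
time_s: 13.02
tool_pos: [0.3569, -0.3752, 0.1936]
tool_rot: [179.6, -0.2, -19.6]
force: [-1.9, -1.6, 0.3]
grip_width: 0.0004
grasp_force: 0.0
```

```bash
python3 -c "
from h import *
move(0,-37,.118); lever()
a=cam('top')['frame'][150:270,300:420,::-1]
b=cam('scene')['frame'][110:230,260:400,::-1]
cv2.imwrite('pics/n4.png',cv2.resize(np.hstack([a,b]),None,fx=3,fy=3,interpolation=cv2.INTER_CUBIC))"
```

```text
sel now [[ -56.7 -248.2]] [ 0.3569 -0.3752  0.1936] target [ 0.478 -0.193  0.118] shift [ 0.1773 -0.7086  0.2477] turn [ 0.0022 -0.0008 -0.005 ] F [-1.9 -1.6  0.3]
top grip 305 [ 38.3 -36.9] z 0.152 range [[20.7, -57.6], [60.7, -18.6]]
scene grip 205 [ 34.4 -32. ] z 0.147 range [[21.4, -53.8], [55.4, -16.7]]
```

View pics/n4.png

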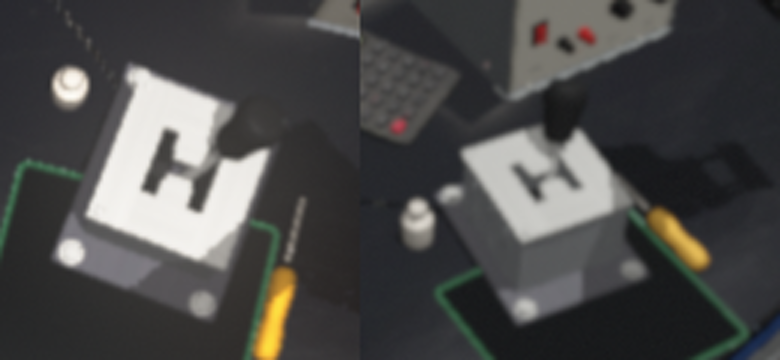

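The lever stands in the forward right slot (grip at (255,125) in the left crop, x +38, y -37 mm in the selector's frame), and the weight and screwdriver are where they were.

```bash
python3 -c "
from h import *
print(env.sign_off())"
```

```text
the job is handed in; nothing more can be done
None
```

The lever is in third, against its forward stop. I pushed it with closed fingers (never gripped), the arm is clear of it, and I handed the job in at about 13 s; the bystanders were not touched.

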